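# Seat the LED module in the test nest and draw the contact slide

### The job

Put the square LED module into the square recess of the inclined test stand so that it lies flat and fully home, setting it in gently (not dropped or rammed), and let go of it. Then pull the stand's red spring-loaded tab out until its red pointer stands in the green band, hold it there for a good second, and let it spring back, with the module still fully home. Leave the round module, the flux bottle, the solder reel and the screwdriver where they are.

Things in the scene. Friction and masses are not known exactly. Their poses are not given: they have to be found in the camera images.
- square_module: LED module: square green board 84 x 84 x 6 mm, in its middle a bare-metal finned heatsink block 40 x 40 mm from 6 to 46 mm above the underside, good to grip across either way. 0.15 to 0.3 kg. Origin: centre of the underside; x, y along the board's sides, z up. Fits the recess in any of four quarter turns. Starts flat on the blue mat (3 mm thick).
- nest: Fixed black plate 130 x 130 x 20 mm on the stand, with a square recess 88 x 88 mm, 8 mm deep, 3 mm bevelled mouth, gold floor. Origin: centre of the recess floor, 65 mm above the bench. z points straight out of the recess, 30 degrees from vertical, leaning to the robot's side; x runs up the slope, y along the level edge, both parallel to the recess sides.
- tab_grip (a point): Grip point of the red upright tab on the sprung slide beside the plate: middle of the tab, 28 mm below its top, 65 mm above the bench, 36 mm above the carriage. Tab 12 mm thick along the pull, 44 mm wide across. At rest 150 mm from the nest's origin along the nest's y. Moves with the slide. Axes: y the level pulling direction (away from the plate, same as the nest's y), z up.
- band_mid (a point): Fixed point on the scale: middle of the green band, 12 mm wide along the pull. The pointer is there when tab_grip is level with it along the pull, 35 mm out from rest. 46.5 mm lower than tab_grip. Axes as tab_grip.
- slide (a joint): How far the red tab is pulled out (m): 0 at rest, stop at 0.060; the green band is 0.029 to 0.041. A spring pulls it back: about 1.2 N at rest, 5.4 N at 0.035; it returns by itself when let go.
- round_module: Bystander: round green board, 90 mm diameter, 6 mm thick, with the same heatsink. Origin: centre of its underside. It may swap places with the square one.
- flux_bottle: Bystander: yellow bottle with white cap, 54 mm diameter, 105 mm high, origin at its underside's centre.
- solder_reel: Bystander: steel-coloured reel standing on end, 60 mm diameter, 45 mm high, origin at its underside's centre.
- screwdriver: Bystander: red-handled screwdriver lying on the mat, 180 mm long, along its x axis.
There are look-alikes about, which are no part of the job. Leave any black or purple look-alike of the square_module alone.

How it is judged (in metres and radians):
On the way, in this order (a step that is already met when the one before it is completed fails the run):
1. the square module lies fully home in the recess, and is let go (x of square_module in the frame of nest between -0.004 and 0.004 m and y of square_module in the frame of nest between -0.004 and 0.004 m and z of square_module in the frame of nest below 0.0025 m and angle between the z axis of square_module and the z axis of nest, either way round below 0.04 rad and angle between square_module's own z axis and vertical below 1 rad and contact force between the fingers and square_module below 0.05 N), for 0.3 s.
2. the tab is held with its pointer in the green band for a second, the module still home (x of square_module in the frame of nest between -0.004 and 0.004 m and y of square_module in the frame of nest between -0.004 and 0.004 m and z of square_module in the frame of nest below 0.0025 m and angle between the z axis of square_module and the z axis of nest, either way round below 0.04 rad and angle between square_module's own z axis and vertical below 1 rad and value of joint slide between 0.029 and 0.041 m and contact force between the fingers and slide above 0.5 N), for 0.9 s.
At the end, for the whole second after the job is handed in: The square module lies at rest in the recess, within 4 mm of its centre in x and y, its underside within 2.5 mm of the floor and parallel to it within 0.04 rad, released; the slide has sprung back to under 4 mm, released (all of step 1 and linear speed of square_module below 0.02 m/s and value of joint slide below 0.004 m and contact force between the fingers and slide below 0.05 N); the robot touches nothing.
It fails at once if the round module is moved by more than 25 mm (distance of round_module from where it was at the start of the episode above 0.025 m).
It fails at once if the flux bottle is moved by more than 25 mm (distance of flux_bottle from where it was at the start of the episode above 0.025 m).
It fails at once if the solder reel is moved by more than 25 mm (distance of solder_reel from where it was at the start of the episode above 0.025 m).
It fails at once if the screwdriver is moved by more than 25 mm (distance of screwdriver from where it was at the start of the episode above 0.025 m).
It fails at once if the module is dropped or rammed into the nest (over 60 N) (contact force between square_module and nest above 60 N).
It also fails if it takes over 64 s, if anything falls off the work surface, if the arm or the gripper's body presses on something with over 40 N, if the wrist force passes 120 N, or if a joint passes its speed limit or range.

### The arm

A 6-joint arm with a two-finger parallel gripper is mounted at the origin on the work surface. World frame = base frame: x ahead of the robot, y to its left, z up, the work surface at z = 0. Lengths are in mm, angles in rad, forces in N, time in s.
With the tool pointing down it reaches from about 350 to 775 mm from the base axis. Payload 7.3 kg.
Tool frame: the origin (TCP) lies on the front face of the gripper's body, between the roots of the fingers; the fingertips stand 66 mm ahead of it and the grasp point (between the pads) lies 47 mm ahead of it (bot.tip_extent is the distance from the TCP to the fingertips, in mm); z points along the fingers, y is the line along which they close (so a half turn about z gives the same grasp; the last joint's range is limited). The gripper opens to 92 mm and grips with 3 to 60 N. Pads are 19 mm wide; open, the fingers measure 130 mm over their backs; the gripper's body (75 mm by 190 mm) begins 47 mm behind the grasp point.
Start: joints at [-1.363, 0.342, 1.524, -0, 1.275, -0.146], TCP at [181.916, -492.489, 292.241] pointing down, gripper open.
Joint ranges: [-2.53, 2.53], [-0.77, 2.02], [0.04, 2.7], [-1, 4.14], [0.28, 2.66], [-3.11, 3.11]. Speed limits (rad/s): [2.57, 2.57, 3.14, 3.14, 3.14, 3.14].

### API

Orientations are given as [roll, pitch, yaw] about the fixed x, y, z axes, in that order (R = Rz(yaw) Ry(pitch) Rx(roll)).
In Python, from plant import readout, viewer, order, bot gives the robot as it stands.
- The arm moves only by the shell command python3 -m creep 'ROWS'. ROWS is text: rows parted by semicolons, each of 7 numbers parted by spaces: the shift along the world's x, y, z in m, then the turn, a rotation vector about the world's x, y, z in rad, then the opening in per cent of the stroke, from 0 (shut) to 100 (fully open). A call has 1 to 8 rows; each row shifts and turns the commanded pose from where the row before left it; what a row does not reach is not made up. A row lasts 1/12 s, in which the tool goes at most 41.7 mm and 7.16 degrees, less where a joint would pass 70% of its speed; a pose out of reach is approached as far as the arm can. A call is refused whole if a number of a shift passes 0.0417 or a number of a turn 0.125, either way. A call with a gripper value outside its range is refused whole. The fingers move at their own pace and stop on an object; the grip force is fixed at half the most. Time passes only in rows, so rows that do not move let the fingers close. It gives the time, the measured TCP pose, the force, the opening and the grip force at its end, in the units of the state.
- readout.get_obs(): the state, without advancing time (a new reading comes with each control period).
- viewer.capture(name): name is "side" or "top" or "wrist"; returns the picture (400x640x3 uint8, red, green, blue); there is no depth.
- viewer.camera_info(name): a dict with "fx", "fy", "cx", "cy" (pixels), "origin" and "rotation" of the camera in the world. Camera axes: x right, y up, looking along -z (the intrinsics and any distortion apply to the point x, -y, -z); pixel columns grow to the right and rows downward; lengths in mm; the calibration is good to about 2 mm. A picture is of the moment at which its call begins: read the wrist's pose just before it. camera_info takes no time and is no camera call; for the wrist camera it gives the pose at the moment of the call.
- order.close_job(): hands the job in; it is judged then, once.
The state is a dict: "time": time; "joint_positions": joint angles; "dq": joint speeds; "tau": joint torques, N m; "tool_pos": TCP position; "tcp_rot": TCP orientation; "contact_force": force on the tool from outside, world axes, zero at the start; "moment": the same for the moment, N m; "grip_width": finger opening in mm; "finger_force": force on a finger pad.
Only numpy, scipy, OpenCV 4.12 (cv2) and the standard library are available. Lean on these libraries where they do the work, as an engineer would, in place of code of your own. Each camera call takes 0.05 s, during which the arm holds its last target. There are 200 camera calls.

## Working session

There is one attempt and no reset: what is moved stays moved. The work goes in short steps, Python scripts to look and compute and a shell command to move; the robot and the scene stay as the last step left them, time stands still between calls to the robot, and variables do not carry over. Pictures are saved under pics/ and viewed, at most 10 in all, crops included, and the job is handed in when it is done.

```bash
mkdir -p pics; ls; python3 - <<'E'
from plant import readout, viewer, order, bot
import cv2
o=readout.get_obs(); print(o)
for n in("top","side","wrist"):
    print(n,viewer.camera_info(n)); cv2.imwrite(f"pics/{n}0.png",viewer.capture(n)[:,:,::-1])
E
```

```text
pics
{'time': 0.0, 'joint_positions': array([-1.36298764e+00,  3.42756966e-01,  1.52502066e+00, -1.16395322e-05,
        1.27539478e+00, -1.46009059e-01]), 'dq': array([-2.16774292e-04,  7.55202942e-04, -3.81745621e-04, -8.22312077e-04,
       -1.29105367e-05,  1.62891250e-03]), 'tau': array([-1.09991252e-03, -4.31245708e+01, -2.44224304e+01,  7.16293976e-02,
        5.60534012e-02, -1.18482512e-04]), 'tool_pos': array([ 181.85277796, -492.17210441,  291.52584011]), 'tcp_rot': array([-3.14002809e+00, -2.18827836e-04,  3.53820976e-01]), 'contact_force': array([-0.25885401,  1.30010515, -0.29600203]), 'moment': array([ 0.03821887,  0.03717674, -0.01287734]), 'finger_force': 0.0, 'grip_width': 91.96962911763985}
top {'fx': 461.21953985032104, 'fy': 461.21953985032104, 'cx': 318.80346899852594, 'cy': 196.76946565659335, 'origin': array([ 360.75060495, -133.92934607, 1363.77210714]), 'rotation': array([ 0.13106728,  0.01916425, -1.59553598])}
side {'fx': 442.3392619352828, 'fy': 442.3392619352828, 'cx': 314.8401525271529, 'cy': 203.36043697508114, 'origin': array([163.6154403 , 970.29819011, 786.28719568]), 'rotation': array([ 1.01073234e+00,  2.95810672e-04, -2.81297076e+00])}
wrist {'fx': 278.3951024383752, 'fy': 278.3951024383752, 'cx': 318.5732888877716, 'cy': 201.02758261579595, 'origin': array([ 253.26502394, -465.19806904,  384.80534077]), 'rotation': array([-2.87240188e-01,  6.80372662e-04, -1.21712019e+00])}
```

View pics/top0.png

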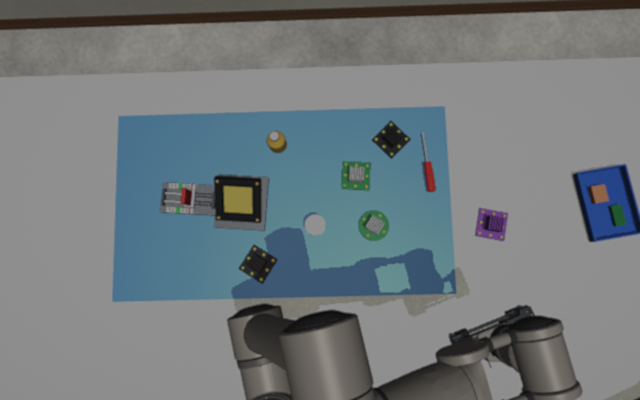

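View pics/side0.png

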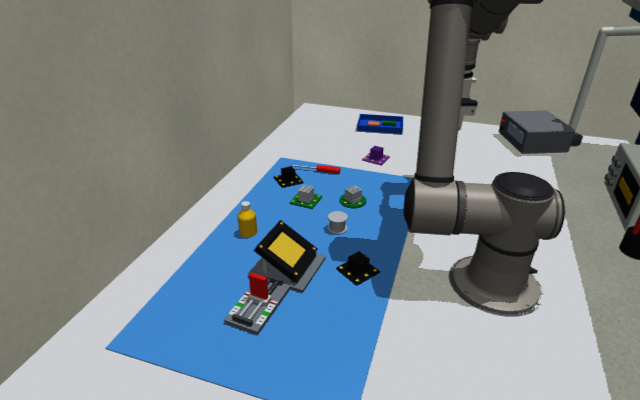

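Seen in the top view: the candidates are a green square board at (356,175), a green round one at (374,225), black look-alikes at (391,139) and (258,264), a purple one at (491,224), and a tray at (606,203). The green square with the grey heatsink at (356,175) fits the description. The nest is at (238,200) and the red tab at (186,197).

```bash
cat > h.py <<'E'
import numpy as np, cv2
from scipy.spatial.transform import Rotation as R
from plant import readout, viewer
def rot(e): return R.from_euler('xyz',e).as_matrix()
def ray(ci,uv):
    d=np.array([(uv[0]-ci['cx'])/ci['fx'],-(uv[1]-ci['cy'])/ci['fy'],-1.]); return ci['origin'],rot(ci['rotation'])@d
def onz(ci,uv,z,n=(0,0,1),p=None):
    o,d=ray(ci,uv); n=np.array(n,float); p=np.array([0,0,z]) if p is None else p
    return o+d*(n@(p-o))/(n@d)
def proj(ci,P):
    c=rot(ci['rotation']).T@(np.array(P)-ci['origin']); return np.array([ci['cx']-ci['fx']*c[0]/c[2],ci['cy']+ci['fy']*c[1]/c[2]])
def tri(c1,u1,c2,u2):
    o1,d1=ray(c1,u1);o2,d2=ray(c2,u2); s=np.linalg.lstsq(np.c_[d1,-d2],o2-o1,rcond=None)[0]
    a,b=o1+d1*s[0],o2+d2*s[1]; return (a+b)/2,np.linalg.norm(a-b)
def hsv(im): return cv2.cvtColor(im,cv2.COLOR_RGB2HSV)
def blobs(m,amin=30):
    cs,_=cv2.findContours(m.astype(np.uint8),cv2.RETR_EXTERNAL,cv2.CHAIN_APPROX_NONE)
    return sorted([c for c in cs if cv2.contourArea(c)>amin],key=cv2.contourArea,reverse=True)
def mask(im,lo,hi): return cv2.inRange(hsv(im),lo,hi)
GREEN=((45,90,40),(80,255,255)); GOLD=((20,90,60),(35,255,255)); RED=((0,150,70),(8,255,255))
E
python3 - <<'E'
from h import *
I={n:cv2.imread(f'pics/{n}0.png')[:,:,::-1].copy() for n in('top','side')}
C={n:viewer.camera_info(n) for n in I}
for n in I:
  for nm,rg in(('green',GREEN),('gold',GOLD),('red',RED)):
    for c in blobs(mask(I[n],*rg)):
        m=cv2.minAreaRect(c); print(n,nm,cv2.contourArea(c),np.round(m[0],1),np.round(m[1],1),round(m[2],1), onz(C[n],m[0],{'green':9,'gold':65,'red':80}[nm]).round(1) )
cv2.imwrite('pics/crop.png',cv2.resize(I['top'][110:260,340:520],None,fx=4,fy=4,interpolation=cv2.INTER_CUBIC)[:,:,::-1])
E
```

```text
top green 692.0 [355.5 175.5] [27. 27.] 90.0 [ 600.8 -223.2    9. ]
top green 671.0 [373.5 225.5] [29. 29.] 90.0 [ 450.6 -270.7    9. ]
top green 175.0 [617.6 214.7] [19.8 10.3] 74.7 [ 463.5 -981.     9. ]
top gold 758.5 [237.5 199. ] [28. 29.] 90.0 [532.5 118.4  65. ]
top gold 188.0 [276.6 142.3] [18.6 17.1] 66.0 [694.5   4.8  65. ]
top red 145.5 [429.4 176. ] [28.5  6.4] 82.9 [ 581.1 -425.8   80. ]
top red 39.5 [183.  195.5] [13.  4.] 90.0 [544.6 270.   80. ]
side green 141.0 [305.9 201.6] [12.5 31.6] 81.0 [ 595.6 -203.7    9. ]
side green 134.0 [352.5 200.7] [25.2 12.4] 3.4 [ 450.3 -259.     9. ]
side gold 674.0 [286.6 248.8] [31.6 22.9] 37.9 [532.8 119.   65. ]
side gold 407.5 [247.  222.2] [28.  17.3] 84.8 [686.8  41.1  65. ]
side red 334.0 [258.2 285.5] [26.1 16.8] 85.9 [536.  285.9  80. ]
side red 90.5 [328.  168.8] [22.2  5.3] 6.3 [ 556.8 -321.9   80. ]
```

View pics/crop.png

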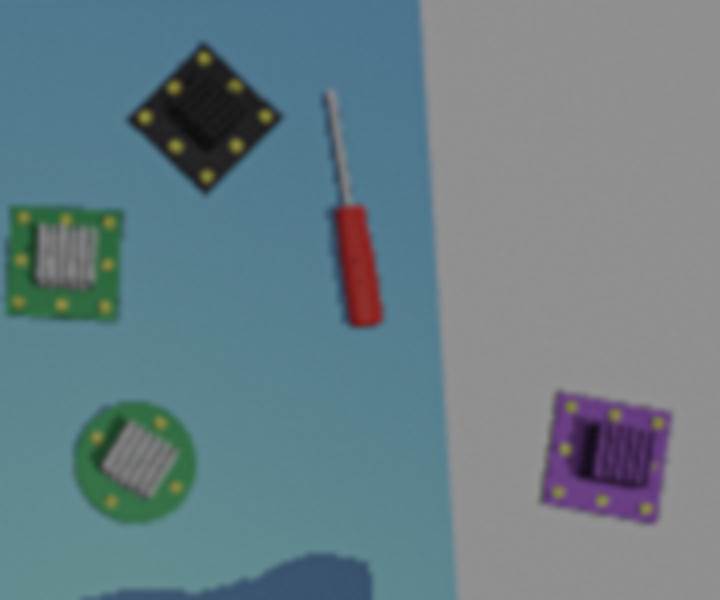

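The crop confirms the green square board with a grey finned heatsink, at crop (65,263). The round module is at (135,462) and the look-alikes are black and purple. Both views agree on the nest at about (532,118). I'll move above the module.

```bash
python3 -m creep '0.032 0.0205 0 0 0 -0.044 100;0.032 0.0205 0 0 0 -0.044 100;0.032 0.0205 0 0 0 -0.044 100;0.032 0.0205 0 0 0 -0.044 100;0.032 0.0205 0 0 0 -0.044 100;0.032 0.0205 0 0 0 -0.044 100;0.032 0.0205 0 0 0 -0.044 100;0.032 0.0205 0 0 0 -0.044 100' | tail -5
python3 -m creep '0.032 0.0205 -0.005 0 0 0 100;0.032 0.0205 -0.01 0 0 0 100;0.032 0.0205 -0.01 0 0 0 100;0.032 0.0205 -0.01 0 0 0 100;0.030 0.0205 -0.01 0 0 0 100;0 0 0 0 0 0 100;0 0 0 0 0 0 100' | tail -5
python3 - <<'E'
from h import *
ci=viewer.camera_info('wrist'); o=readout.get_obs(); im=viewer.capture('wrist'); cv2.imwrite('pics/w1.png',im[:,:,::-1])
print(o['time'],o['tool_pos'],o['tcp_rot'],o['joint_positions'],ci)
for c in blobs(mask(im,*GREEN),200):
    m=cv2.minAreaRect(c); P=np.array([onz(ci,p,9) for p in cv2.boxPoints(m)])
    print(cv2.contourArea(c),m,P.mean(0),np.linalg.norm(np.diff(P,axis=0),axis=1),P[:,:2].round(1).tolist())
E
```

```text
tool_pos: [439.2, -327.1, 292.1]
tcp_rot: [-3.141, 0.0, -0.0]
contact_force: [-0.5, -0.7, 0.4]
grip_width: 91.5
finger_force: 0.0
tool_pos: [596.7, -224.2, 245.4]
tcp_rot: [-3.14, 0.003, 0.005]
contact_force: [-0.5, -0.2, 0.4]
grip_width: 92.0
finger_force: 0.0
1.4 [ 596.70755401 -224.20638366  245.41779378] [-3.14043089e+00  2.62178786e-03  5.12794392e-03] [-4.79484776e-01  5.86787454e-01  1.25502875e+00 -2.00575950e-04
  1.30263758e+00  1.08623855e+00] {'fx': 278.3951024383752, 'fy': 278.3951024383752, 'cx': 318.5732888877716, 'cy': 201.02758261579595, 'origin': array([ 673.082442  , -223.39386754,  338.37573105]), 'rotation': array([-2.89879257e-01,  7.70210365e-04, -1.56582269e+00])}
4519.0 ((317.672607421875, 177.9976348876953), (70.42843627929688, 67.73155212402344), 4.927110195159912) [ 602.31254572 -222.41169482    9.        ] [83.00542613 81.97142191 83.52985611] [[564.6, -175.3], [647.0, -184.9], [640.5, -266.6], [557.1, -262.9]]
351.0 ((353.0, 263.0), (10.0, 48.0), 90.0) [ 489.51718003 -269.57541482    9.        ] [63.10180052 14.805693   63.83000236] [[496.7, -237.7], [497.1, -300.8], [482.3, -301.8], [482.0, -238.0]]
```

View pics/w1.png

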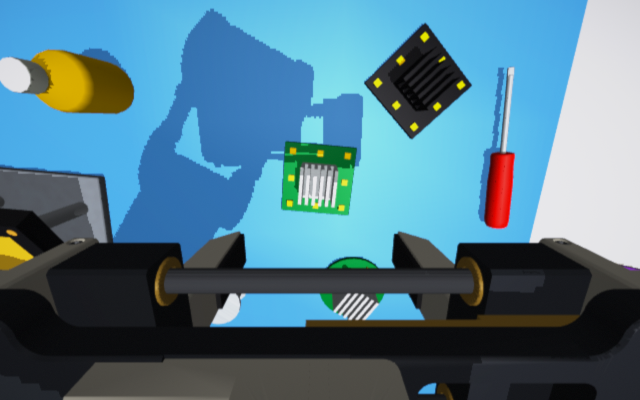

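The square board is at (318,178), with its fins pointing up and clear space around it. The size comes out at about 83 mm, which is correct. Next I need its yaw in world coordinates.

```bash
cat >> h.py <<'E'
def wrect(c,ci,z):
    P=np.array([onz(ci,p,z)[:2] for p in c[:,0,:]],np.float32); return cv2.minAreaRect(P)
E
python3 - <<'E'
from h import *
im=cv2.imread('pics/w1.png')[:,:,::-1].copy(); ci=viewer.camera_info('wrist')
m=mask(im,*GREEN); c=blobs(m,200)[0]; print(wrect(c,ci,9))
E
```

```text
((601.5283813476562, -223.712158203125), (83.4869613647461, 83.31905364990234), 84.98298645019531)
```

```bash
python3 -m creep '0.0025 0.0003 -0.02 0 0 -0.03 75;0.0025 0.0002 -0.03 0 0 -0.03 75;0 0 -0.03 0 0 -0.03 75;0 0 -0.025 0 0 0 75;0 0 -0.02 0 0 0 75;0 0 -0.02 0 0 0 75;0 0 0 0 0 0 75;0 0 0 0 0 0 75'|tail -5
python3 - <<'E'
from h import *
ci=viewer.camera_info('wrist'); o=readout.get_obs(); im=viewer.capture('wrist'); cv2.imwrite('pics/w2.png',im[:,:,::-1])
print(o['time'],o['tool_pos'],o['tcp_rot'])
c=blobs(mask(im,*GREEN),200); print(wrect(c[0],ci,9))
E
```

```text
tool_pos: [599.9, -226.5, 102.3]
tcp_rot: [-3.141, 0.001, -0.09]
contact_force: [-0.6, 0.0, 1.1]
grip_width: 68.7
finger_force: 0.0
2.1167 [ 599.9124279  -226.48032352  102.2521264 ] [-3.14129893e+00  1.47002196e-03 -8.98496200e-02]
((606.1836547851562, -222.71212768554688), (83.55052947998047, 75.07276916503906), 84.84549713134766)
```

```bash
python3 -m creep '0.0015 0.0032 -0.010 0 0 0 75;0 0 -0.010 0 0 0 75;0 0 0 0 0 0 75;0 0 0 0 0 0 20;0 0 0 0 0 0 20;0 0 0 0 0 0 20;0 0 0 0 0 0 20;0 0 0 0 0 0 20'
python3 -m creep '0 0 0 0 0 0 20;0 0 0 0 0 0 20;0 0 0 0 0 0 20;0 0 0 0 0 0 20'|tail -5
```

```text
time: 2.83
tool_pos: [602.6, -222.4, 82.6]
tcp_rot: [3.141, -0.001, -0.088]
contact_force: [-0.4, -4.6, -0.1]
grip_width: 40.0
finger_force: 0.7
tool_pos: [602.6, -222.4, 82.6]
tcp_rot: [3.141, -0.001, -0.088]
contact_force: [0.4, 0.3, 2.3]
grip_width: 39.9
finger_force: 30.0
```

```bash
python3 -m creep '0 0 0.01 0 0 0 20;0 0 0.025 0 0 0 20;0 0 0.035 0 0 0 20;0 0 0.035 0 0 0.02 20;0 0.01 0.035 0 0 0.02 20;-0.01 0.025 0.02 0 0 0.02 20;-0.0162 0.034 0.01 0 0 0.028 20;-0.0162 0.034 0.008 0 0 0 20'|tail -5
python3 -m creep '-0.0162 0.034 0 0 0 0 20;-0.0162 0.034 0 0 0 0 20;-0.0162 0.034 0 0 0 0 20;-0.0162 0.034 0 0 0 0 20;-0.0162 0.034 0 0 0 0 20;-0.0162 0.034 0 0 0 0 20;-0.0162 0.025 0 0 0 0 20;-0.007 0.01 0 0 0 0 20'|tail -5
python3 -m creep '-0.01 0 0 0 0 0 20;0 0 0 0 0 0 20;0 0 0 0 0 0 20'|tail -5
python3 - <<'E'
from h import *
ci=viewer.camera_info('wrist'); o=readout.get_obs(); im=viewer.capture('wrist'); cv2.imwrite('pics/w3.png',im[:,:,::-1])
print(o['time'],o['tool_pos'],o['tcp_rot'],ci)
for c in blobs(mask(im,*GOLD),300):print(cv2.contourArea(c),cv2.minAreaRect(c),cv2.approxPolyDP(c,6,True)[:,0].tolist())
E
```

```text
tool_pos: [559.5, -118.7, 261.9]
tcp_rot: [3.141, -0.002, -0.0]
contact_force: [0.1, 0.5, -3.1]
grip_width: 39.6
finger_force: 30.0
tool_pos: [436.9, 122.4, 260.4]
tcp_rot: [-3.141, 0.002, 0.003]
contact_force: [-0.1, 0.5, -3.2]
grip_width: 39.8
finger_force: 30.0
tool_pos: [429.7, 118.9, 260.5]
tcp_rot: [3.141, -0.0, -0.001]
contact_force: [0.5, -0.9, -2.4]
grip_width: 40.1
finger_force: 30.0
4.75 [429.74625434 118.93563798 260.46481203] [ 3.14104775e+00 -4.94390929e-04 -5.93832082e-04] {'fx': 278.3951024383752, 'fy': 278.3951024383752, 'cx': 318.5732888877716, 'cy': 201.02758261579595, 'origin': array([505.82794425, 119.46949052, 353.6677365 ]), 'rotation': array([-2.86776297e-01, -9.80112746e-04, -1.57149056e+00])}
6916.5 ((318.3149719238281, 87.07887268066406), (92.92073822021484, 83.64151000976562), 5.52754020690918) [[276, 42], [279, 125], [353, 131], [368, 51]]
1154.5 ((412.5, 320.0), (10.0, 169.0), 90.0) [[328, 321], [497, 325], [489, 315]]
404.5 ((269.5, 322.0), (113.0, 6.0), -0.0) [[213, 324], [326, 322]]
```

View pics/w3.png

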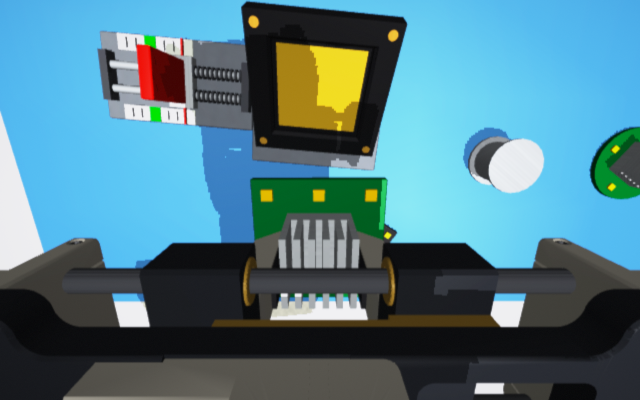

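The gold recess floor is centred at about (318,87). The held module's front edge runs from (250,180) to (387,178), and the red tab is at (160,72). Now I'll compute the nest pose and the module's offset in hand.

```bash
cat > nest.py <<'E'
from h import *
def frame(yaw): return R.from_euler('z',yaw).as_matrix()@np.array([[np.cos(np.pi/6),0,-.5],[0,1,0],[.5,0,np.cos(np.pi/6)]])
def nest(im,ci,p0=(532,118,65),yaw=-.08):
    c=max(blobs(mask(im,*GOLD),300),key=cv2.contourArea); p=np.array(p0,float)
    for _ in range(6):
        F=frame(yaw); Q=np.array([F.T@(onz(ci,u,0,F[:,2],p)-p) for u in c[:,0,:]])[:,:2]
        (cx,cy),(w,h),a=cv2.minAreaRect(Q.astype(np.float32)); a=(a+45)%90-45
        lo=Q[:,0].min(); lo=np.percentile(Q[Q[:,0]<lo+4,0],50); y1,y2=np.percentile(Q[:,1],[3,97])
        q=np.array([lo+44,(Q[:,1].min()+Q[:,1].max())/2,0]); p=p+F@q; p[:2]+=0; 
        p=p-F[:,0]*0; dz=p[2]-65
        # keep centre at height 65: move plane, same ray
        o,d=ci['origin'],p-ci['origin']; p=o+d*(65-o[2])/d[2]
        yaw+=np.radians(a)*.7
    return p,yaw,(w,h),q,(Q.min(0),Q.max(0))
E
python3 - <<'E'
from nest import *
im=cv2.imread('pics/w3.png')[:,:,::-1].copy(); ci=viewer.camera_info('wrist'); o=readout.get_obs()
print(nest(im,ci))
T=rot(o['tcp_rot']); c=blobs(mask(im,*GREEN),300)
for k in c:
    if cv2.boundingRect(k)[0]>200 and cv2.boundingRect(k)[1]>150 and cv2.boundingRect(k)[0]<400:
        pts=k[:,0,:]; P=np.array([T.T@(onz(ci,u,o['tool_pos'][2]-73.6)-o['tool_pos']) for u in pts]); 
        x,y,w,h=cv2.boundingRect(k); top=[P[i] for i in range(len(pts)) if pts[i,1]<y+6 and x+15<pts[i,0]<x+w-15]
        top=np.array(top); print(cv2.boundingRect(k),np.polyfit(top[:,1],top[:,0],1),P.min(0),P.max(0))
E
```

```text
(array([534.92269802, 118.42620216,  65.        ]), np.float64(-0.09018438074584834), (82.06121826171875, 83.0132827758789), array([-0.00252769,  0.00020721,  0.        ]), (array([-45.19165541, -41.03132608]), array([37.82097472, 41.0317405 ])))
(251, 178, 136, 62) [1.39544116e-02 4.12386785e+01] [  1.07660653 -42.08686251  73.58272986] [41.50335675 41.62260759 73.64873549]
```

```bash
python3 - <<'E'
from nest import *
im=cv2.imread('pics/w3.png')[:,:,::-1].copy(); ci=viewer.camera_info('wrist')
m=mask(im,(15,80,60),(35,255,255)); S=[]
for g in [(254,21),(393,35),(263,141),(366,149)]:
    w=np.zeros_like(m); cv2.circle(w,g,9,255,-1); mm=cv2.moments(cv2.bitwise_and(m,w),True); S.append((mm['m10']/mm['m00'],mm['m01']/mm['m00']))
print(np.round(S,1))
for yaw in(-.07,-.08,-.09):
  F=frame(yaw); p=np.array([533.,118,65])
  for _ in range(5):
    q=p+8*F[:,2]; Q=np.array([F.T@(onz(ci,u,0,F[:,2],q)-q) for u in S]); c=p+F@Q.mean(0); p=c+(ci['origin']-c)*(65-c[2])/(ci['origin'][2]-c[2])
  print(yaw,p.round(1),Q[:,:2].round(1).tolist())
# mouth/plate boundary along the row through the centre, and gold extents
F=frame(-.085)
h=hsv(im)
for off in(0,8):
  for t in(-70,-60,-50,-46,-44,-42,-40,-38,0,38,40,42,44,46,50,60,70):
    u=proj(ci,p+F@[0,t,off]).round().astype(int); print(off,t,h[u[1],u[0]].tolist(),end=' | ')
  print()
it=viewer.camera_info('top'); i2=viewer.camera_info('side')
print(tri(it,(237.5,199.),i2,(286.6,248.8)),tri(it,(183,195.5),i2,(258.2,285.5)))
E
```

```text
[[253.3  21.3]
 [392.7  35. ]
 [263.1 140.3]
 [365.4 149.2]]
-0.07 [531.7 118.8  65. ] [[57.2, 55.4], [55.2, -57.0], [-55.0, 57.0], [-57.3, -55.4]]
-0.08 [531.7 118.9  65. ] [[56.6, 55.9], [55.8, -56.6], [-55.7, 56.6], [-56.7, -55.9]]
-0.09 [531.7 118.9  65. ] [[56.1, 56.4], [56.3, -56.1], [-56.4, 56.1], [-56.0, -56.4]]
0 -70 [96, 132, 244] | 0 -60 [120, 26, 30] | 0 -50 [113, 33, 31] | 0 -46 [120, 13, 19] | 0 -44 [105, 39, 13] | 0 -42 [135, 18, 28] | 0 -40 [23, 190, 134] | 0 -38 [27, 219, 242] | 0 0 [27, 220, 242] | 0 38 [22, 222, 170] | 0 40 [22, 199, 91] | 0 42 [120, 32, 16] | 0 44 [135, 46, 11] | 0 46 [105, 39, 13] | 0 50 [90, 16, 16] | 0 60 [120, 16, 16] | 0 70 [116, 29, 70] | 
8 -70 [96, 131, 244] | 8 -60 [120, 26, 29] | 8 -50 [120, 17, 30] | 8 -46 [110, 36, 21] | 8 -44 [120, 45, 17] | 8 -42 [120, 14, 18] | 8 -40 [22, 116, 57] | 8 -38 [26, 219, 238] | 8 0 [27, 220, 239] | 8 38 [22, 219, 157] | 8 40 [23, 51, 20] | 8 42 [120, 18, 14] | 8 44 [120, 46, 11] | 8 46 [120, 20, 13] | 8 50 [150, 32, 16] | 8 60 [135, 34, 15] | 8 70 [116, 26, 69] | 
(array([532.74973988, 118.60375699,  64.55372726]), np.float64(0.4711588624248371)) (array([544.75222765, 273.44914861,  66.96097062]), np.float64(3.6495243296075106))
```

The four screws form a clean 112.5 mm square, giving the nest at (531.7,118.9,65) with yaw -0.088. The triangulated floor centre agrees. I'll tilt and hover 35 mm out along the nest's normal.

```bash
python3 -m creep '0.009 0.001 0 0 0 -0.044 20;0.009 0.001 0 0 0 -0.044 20;0.009 0.001 0 -0.0092 -0.1043 0 20;0.009 0.001 0 -0.0092 -0.1043 0 20;0.0096 0.001 0 -0.0092 -0.1043 0 20;0 0 -0.01 -0.0092 -0.1043 0 20;0 0 -0.02 -0.0092 -0.1043 0 20;0 0 -0.02 0 0 0 20'|tail -5
python3 -m creep '0 0 -0.02 0 0 0 20;0 0 -0.02 0 0 0 20;0 0 -0.006 0 0 0 20;0 0 0 0 0 0 20;0 0 0 0 0 0 20;0 0 0 0 0 0 20'|tail -5
cat > rel.py <<'E'
from nest import *
p=np.array([531.9,118.8,65]);F=frame(-.088)
o=readout.get_obs(); T=rot(o['tcp_rot']); D=F@np.diag([1,-1,-1])
M=o['tool_pos']+T@[-.5,0,79.6]   # module underside centre
print('t',o['time'],'module in nest',(F.T@(M-p)).round(1),'rot err(nest)',(F.T@R.from_matrix(D@T.T).as_rotvec()).round(3),'F',o['contact_force'].round(1),'joints',o['joint_positions'].round(2))
print('world per mm along -nz',(-F[:,2]).round(3))
E
python3 rel.py
python3 - <<'E'
from h import *
cv2.imwrite('pics/w4.png',viewer.capture('wrist')[:,:,::-1])
E
```

```text
tool_pos: [474.1, 123.6, 210.8]
tcp_rot: [3.141, -0.519, -0.089]
contact_force: [-0.8, -0.2, -3.8]
grip_width: 40.0
finger_force: 30.0
tool_pos: [478.6, 127.3, 173.9]
tcp_rot: [3.134, -0.51, -0.09]
contact_force: [0.9, 0.2, -2.4]
grip_width: 39.9
finger_force: 30.0
t 5.9667 module in nest [ 6.2  3.1 41.6] rot err(nest) [ 0.009 -0.014  0.001] F [ 0.9  0.2 -2.4] joints [ 0.17  0.31  2.09 -0.5   0.28  2.29]
world per mm along -nz [ 0.498 -0.044 -0.866]
```

View pics/w4.png

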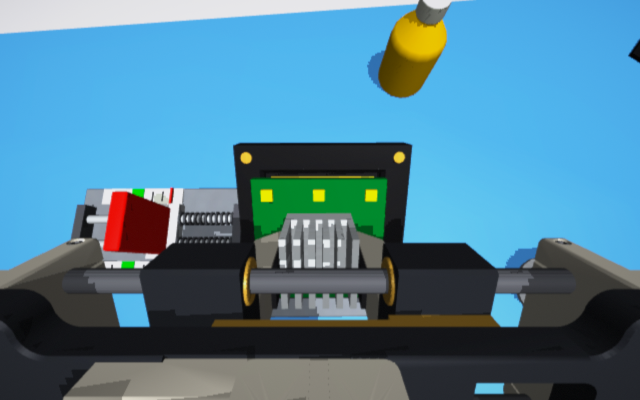

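```bash
cat > ik.py <<'E'
from nest import *
L1,L2,E=509.6,364.,76.3
def wc(q,h): 
    v=np.array([L1*np.sin(q[1])+L2*np.sin(q[1]+q[2]),E,h+L1*np.cos(q[1])+L2*np.cos(q[1]+q[2])]); return R.from_euler('z',q[0]).as_matrix()@v
def j5(tcp,a,Lt,h):
    w=tcp-Lt*a; r=np.hypot(w[0],w[1]); rho=np.sqrt(r*r-E*E); j1=np.arctan2(w[1],w[0])-np.arcsin(E/r)
    z=w[2]-h; D=np.hypot(rho,z); j3=np.pi-np.arccos((L1**2+L2**2-D*D)/(2*L1*L2))
    j2=np.arctan2(rho,z)-np.arctan2(L2*np.sin(j3),L1+L2*np.cos(j3))
    s=j2+j3; f=np.array([np.cos(j1)*np.sin(s),np.sin(j1)*np.sin(s),np.cos(s)]); return np.arccos(f@a),(j1,j2,j3)
E
python3 - <<'E'
from ik import *
o=readout.get_obs(); q=o['joint_positions']; a=rot(o['tcp_rot'])[:,2]
am=R.from_euler('z',q[0])*R.from_euler('y',q[1]+q[2])*R.from_euler('z',q[3])*R.from_euler('y',q[4]); print(q,a,am.as_matrix()[:,2])
d=o['tool_pos']-wc(q,0); # = (0,0,h)+Lt a
A=np.c_[np.array([0,0,1.]),a]; s=np.linalg.lstsq(A,d,rcond=None); print(s[0],A@s[0]-d)
h,Lt=s[0]
p=np.array([531.9,118.8,65])
for tilt in(30,27,25,20,15):
  b=np.radians(tilt); F=frame(-.088); G=R.from_euler('z',-.088).as_matrix()@np.array([[np.cos(b),0,-np.sin(b)],[0,1,0],[np.sin(b),0,np.cos(b)]])
  for e in(0,10,20,35,60):
    c=p+F[:,2]*(33+e)+.5*F[:,0]  # grasp point
    print(tilt,e,np.round(j5(c+47*G[:,2]-0,-G[:,2],Lt,Lt-81.7)[0],3),end=' ; ')
  print()
E
```

```text
[ 0.17463204  0.30601407  2.09337836 -0.50435482  0.28299534  2.29039247] [ 0.48517286 -0.05142272 -0.87290492] [ 0.48517286 -0.05142272 -0.87290492]
[134.12806242 203.77489146] [0.71133472 6.71143579 0.        ]
30 0 0.186 ; 30 10 0.204 ; 30 20 0.223 ; 30 35 0.254 ; 30 60 0.308 ; 
27 0 0.251 ; 27 10 0.27 ; 27 20 0.291 ; 27 35 0.322 ; 27 60 0.377 ; 
25 0 0.298 ; 25 10 0.318 ; 25 20 0.338 ; 25 35 0.369 ; 25 60 0.424 ; 
20 0 0.421 ; 20 10 0.44 ; 20 20 0.459 ; 20 35 0.49 ; 20 60 0.542 ; 
15 0 0.543 ; 15 10 0.562 ; 15 20 0.58 ; 15 35 0.609 ; 15 60 0.659 ;
```

The 30° tool tilt runs into joint 5's lower limit, and the pose needs about 24° or less. I'll put the module back and grip it again with the tool pitched 12° the other way, so the tool only has to tilt 18° at the nest.

```bash
python3 -m creep '0 0 0.03 0.0092 0.1043 0 20;0 0 0.03 0.0092 0.1043 0 20;0 0 0.03 0.0092 0.1043 0 20;0 0 0 0.0092 0.1043 0 20;0 0 0 0.0092 0.1043 0 20;0.01 -0.025 0 0 0 0 20;0.013 -0.037 0 0 0 0 20;0.013 -0.037 0 0 0 0 20'|sed -n 2,3p
python3 -m creep '0.013 -0.037 0 0 0 0 20;0.013 -0.037 0 0 0 0 20;0.013 -0.037 0 0 0 0 20;0.013 -0.037 0 0 0 0 20;0.013 -0.037 0 0 0 0 20;0.013 -0.037 0 0 0 0 20;0 0 0 0 0 0 20;0 0 0 0 0 0 20'|sed -n 2,3p
```

```text
tool_pos: [516.8, 22.6, 240.8]
tcp_rot: [3.111, -0.069, -0.092]
tool_pos: [594.2, -201.1, 239.9]
tcp_rot: [3.111, -0.068, -0.098]
```

```bash
cat > dlt.py <<'E'
import sys
from nest import *
x=[float(v) for v in sys.argv[1:]]  # x y z tilt(deg)
o=readout.get_obs(); b=np.radians(x[3]); G=R.from_euler('z',-.088).as_matrix()@np.array([[np.cos(b),0,-np.sin(b)],[0,1,0],[np.sin(b),0,np.cos(b)]])
print('t',round(o['time'],2),'d mm',(np.array(x[:3])-o['tool_pos']).round(1),'rotvec',R.from_matrix(G@np.diag([1,-1,-1])@rot(o['tcp_rot']).T).as_rotvec().round(4))
E
python3 dlt.py 602.6 -222.4 83 0
```

```text
t 7.35 d mm [   8.4  -21.3 -156.9] rotvec [0.0371 0.0646 0.0109]
```

```bash
python3 -m creep '0.0042 -0.0106 -0.02 0.0185 0.0323 0.005 20;0.0042 -0.0107 -0.03 0.0186 0.0323 0.0059 20;0 0 -0.03 0 0 0 20;0 0 -0.03 0 0 0 20;0 0 -0.02 0 0 0 20;0 0 -0.012 0 0 0 20;0 0 0 0 0 0 20;0 0 0 0 0 0 20'|sed -n 2,5p
python3 dlt.py 602.6 -222.4 82.6 0
```

```text
tool_pos: [602.7, -219.5, 98.5]
tcp_rot: [-3.141, 0.001, -0.084]
contact_force: [-0.1, 0.6, -2.5]
grip_width: 39.9
t 8.02 d mm [ -0.1  -2.9 -15.9] rotvec [-0.0003 -0.0008 -0.0039]
```

```bash
python3 -m creep '0 -0.003 -0.006 0 0 -0.004 20;0 0 -0.005 0 0 0 20;0 0 -0.0025 0 0 0 20;0 0 -0.002 0 0 0 20;0 0 0 0 0 0 20;0 0 0 0 0 0 75;0 0 0 0 0 0 75;0 0 0 0 0 0 75'|sed -n 2,5p
python3 - <<'E'
import numpy as np
b=np.radians(-12); n=np.array([-np.sin(b)*np.cos(.088),np.sin(b)*np.sin(.088),np.cos(b)])
print((np.array([602.6,-222.4,3+32])+47*n).round(1))
E
python3 dlt.py 602.6 -222.4 82.6 -12
```

```text
tool_pos: [602.6, -223.3, 82.6]
tcp_rot: [3.141, 0.001, -0.089]
contact_force: [0.2, 0.4, 0.3]
grip_width: 55.7
[ 612.3 -223.3   81. ]
t 8.68 d mm [ 0.   0.9 -0. ] rotvec [0.0186 0.208  0.0011]
```

```bash
python3 -m creep '0 0 0.01 0 0 0 75;0.0049 -0.0005 0 0.0093 0.104 0.0005 75;0.0048 -0.0004 0 0.0093 0.104 0.0005 75;0 0 -0.006 0 0 0 75;0 0 -0.0056 0 0 0 75;0 0 0 0 0 0 75;0 0 0 0 0 0 75'|sed -n 2,5p
python3 dlt.py 612.3 -224.2 81 -12
python3 -m creep '0 0 0 0 0 0 20;0 0 0 0 0 0 20;0 0 0 0 0 0 20;0 0 0 0 0 0 20;0 0 0 0 0 0 20;0 0 0 0 0 0 20;0 0 0 0 0 0 20'|sed -n 2,6p
python3 dlt.py 612.3 -224.2 81 -12
```

```text
tool_pos: [611.1, -223.8, 79.9]
tcp_rot: [-3.14, 0.21, -0.088]
contact_force: [-0.0, 0.2, 0.5]
grip_width: 68.9
t 9.27 d mm [ 1.2 -0.4  1.1] rotvec [-0.0012 -0.0007  0.0004]
tool_pos: [612.0, -224.1, 80.8]
tcp_rot: [-3.141, 0.21, -0.088]
contact_force: [-0.3, -0.5, 2.7]
grip_width: 40.1
finger_force: 30.0
t 9.85 d mm [ 0.3 -0.1  0.2] rotvec [-0.0003 -0.0007  0.0002]
```

```bash
cat > go.py <<'E'
import sys,json
from nest import *
p=np.array([531.9,118.8,65]);F=frame(-.088)
o=readout.get_obs(); T=rot(o['tcp_rot'])
if sys.argv[1]=='save':
    B=rot([0,0,-.088]); json.dump([(T.T@B).tolist(),(T.T@(np.array([602.1,-223.3,3])-o['tool_pos'])).tolist()],open('rel.json','w')); print(open('rel.json').read())
A,t=map(np.array,json.load(open('rel.json')))
print('time',round(o['time'],2),'module in nest',(F.T@(o['tool_pos']+T@t-p)).round(1),'tilt',(F.T@R.from_matrix(T@A@F.T).as_rotvec()).round(3),'F',o['contact_force'].round(1),'q',o['joint_positions'].round(2))
for e in map(float,sys.argv[2:]):
    D=F@A.T; P=p+F@[0,0,e]-D@t
    print(e,'TCP',P.round(1),'d',(P-o['tool_pos']).round(1),'rotvec',R.from_matrix(D@T.T).as_rotvec().round(4))
E
python3 go.py save 60 20 0
```

```text
[[[0.977998468823438, -0.00017962776780014496, -0.2086119908175839], [-0.0002290264226340592, -0.9999999511650757, -0.0002126422908593148], [-0.20861194243357306, 0.00025574149284303735, -0.9779984622024619]], [6.488995120406403, 0.07200677589745376, 78.20315895225333]]
time 9.85 module in nest [  55.6 -334.6 -103.7] tilt [-0.     0.524 -0.   ] F [-0.3 -0.5  2.7] q [-0.44  0.87  1.2  -0.08  1.27  1.25]
60.0 TCP [471.9 124.2 189.4] d [-140.2  348.3  108.5] rotvec [-0.046  -0.5216  0.    ]
20.0 TCP [491.8 122.4 154.7] d [-120.3  346.5   73.9] rotvec [-0.046  -0.5216  0.    ]
0.0 TCP [501.7 121.5 137.4] d [-110.3  345.6   56.6] rotvec [-0.046  -0.5216  0.    ]
```

```bash
python3 -m creep '0 0 0.015 0 0 0 20;0 0 0.03 0 0 0 20;0 0 0.035 0 0 0 20;0 0 0.035 0 0 0 20;0 0.01 0.035 0 0 0 20;-0.01 0.028 0.02 0 0 0 20;-0.0145 0.035 0.01 0 0 0 20;-0.0145 0.035 0 0 0 0 20'|sed -n 2,6p
python3 -m creep '-0.0145 0.035 0 0 0 0 20;-0.0145 0.035 0 0 0 0 20;-0.0145 0.035 0 0 0 0 20;-0.0145 0.035 0 -0.0092 -0.1043 0 20;-0.0145 0.035 0 -0.0092 -0.1043 0 20;-0.0145 0.035 0 -0.0092 -0.1043 0 20;-0.0145 0.035 0 -0.0092 -0.1043 0 20;-0.01 0.02 0 -0.0092 -0.1043 0 20'|sed -n 2,6p
python3 -m creep '0 0.008 -0.02 0 0 0 20;0 0 -0.03 0 0 0 20;0 0 -0.02 0 0 0 20;0 0 0 0 0 0 20;0 0 0 0 0 0 20'|sed -n 2,6p
python3 go.py x 60 20 0
```

```text
tool_pos: [573.2, -115.6, 262.9]
tcp_rot: [3.141, 0.205, -0.09]
contact_force: [0.9, 0.7, -2.4]
grip_width: 39.8
finger_force: 30.0
tool_pos: [459.5, 151.5, 260.7]
tcp_rot: [-3.138, -0.317, -0.087]
contact_force: [0.5, -0.5, -3.0]
grip_width: 40.1
finger_force: 30.0
tool_pos: [460.9, 156.9, 189.8]
tcp_rot: [3.141, -0.31, -0.088]
contact_force: [-0.0, 0.0, -2.0]
grip_width: 40.0
finger_force: 30.0
time 11.6 module in nest [-12.   31.6  67.3] tilt [-0.001  0.003  0.001] F [-0.  0. -2.] q [ 0.22  0.29  1.96 -0.17  0.59  2.  ]
60.0 TCP [471.9 124.2 189.4] d [ 11.  -32.7  -0.4] rotvec [ 0.0005 -0.0034 -0.0002]
20.0 TCP [491.8 122.4 154.7] d [ 30.9 -34.5 -35.1] rotvec [ 0.0005 -0.0034 -0.0002]
0.0 TCP [501.7 121.5 137.4] d [ 40.9 -35.4 -52.4] rotvec [ 0.0005 -0.0034 -0.0002]
```

```bash
python3 -m creep '0.0055 -0.0164 0 0 -0.0017 0 20;0.0055 -0.0163 0 0 -0.0017 0 20;0 0 0 0 0 0 20;0 0 0 0 0 0 20;0 0 0 0 0 0 20'|sed -n 2,2p
python3 go.py x 60 20 
python3 - <<'E'
from h import *
ci=viewer.camera_info('wrist'); im=viewer.capture('wrist'); cv2.imwrite('pics/w5.png',im[:,:,::-1])
import json; json.dump({k:np.asarray(v).tolist() for k,v in ci.items()},open('pics/w5.json','w'))
E
```

```text
tool_pos: [472.9, 124.3, 191.6]
time 12.02 module in nest [ 2.4  0.3 61.3] tilt [ 0.    -0.005 -0.001] F [ 0.4 -0.4 -1.6] q [ 0.14  0.29  1.97 -0.13  0.58  1.89]
60.0 TCP [471.9 124.2 189.4] d [-1.1 -0.2 -2.2] rotvec [-0.0006  0.0047  0.0008]
20.0 TCP [491.8 122.4 154.7] d [ 18.8  -1.9 -36.9] rotvec [-0.0006  0.0047  0.0008]
```

View pics/w5.png

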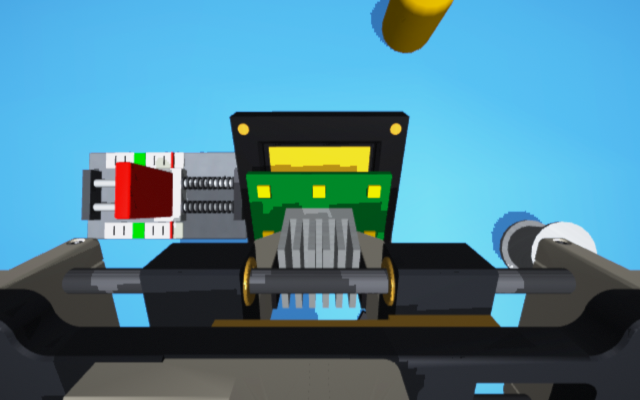

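The module hovers square to the recess. The nest's upper screws are at (243,129) and (395,129), and the board's far edge runs from (247,172) to (391,173). I'll check the predicted pixels against these.

```bash
python3 - <<'E'
from nest import *
import json
ci={k:np.array(v) for k,v in json.load(open('pics/w5.json')).items()}; im=cv2.imread('pics/w5.png')[:,:,::-1].copy()
p=np.array([531.9,118.8,65]);F=frame(-.088)
m=mask(im,(15,80,60),(35,255,255)); 
for g,s in(((243,129),1),((395,129),-1)):
    w=np.zeros_like(m); cv2.circle(w,g,9,255,-1); mm=cv2.moments(cv2.bitwise_and(m,w),True); u=(mm['m10']/mm['m00'],mm['m01']/mm['m00'])
    q=p+8*F[:,2]; print('screw',np.round(u,1),'nest xy',(F.T@(onz(ci,u,0,F[:,2],q)-q)).round(1))
A,t=map(np.array,json.load(open('rel.json'))); o=readout.get_obs(); T=rot(o['tcp_rot']); M=T@A; c=o['tool_pos']+T@t
q=c+6*M[:,2]; k=[k for k in blobs(mask(im,*GREEN),800) if cv2.boundingRect(k)[0]>200][0]
Q=np.array([M.T@(onz(ci,u,0,M[:,2],q)-q) for u in k[:,0,:]])
f=Q[Q[:,0]>Q[:,0].max()-3]; f=f[abs(f[:,1])<38]; print('edge fit x=',np.polyfit(f[:,1],f[:,0],1),'y',Q[Q[:,0]>25][:,1].min(),Q[:,1].max(), Q[Q[:,0]>25][:,1].max())
E
```

```text
screw [242.9 128.9] nest xy [55.4 56.8  0. ]
screw [395.4 128.6] nest xy [ 55.4 -56.1  -0. ]
edge fit x= [1.28669785e-03 4.34552113e+01] y -42.180957852958926 42.65262250419109 42.65262250419109
```

```bash
python3 -m creep '0.0043 -0.0004 -0.0095 0 0.0023 0 20;0.0043 -0.0004 -0.0095 0 0.0024 0 20;0.0043 -0.0005 -0.0095 0 0 0 20;0.0043 -0.0005 -0.0093 0 0 0 20;0 0 0 0 0 0 20;0 0 0 0 0 0 20'|sed -n 2,6p
python3 go.py x 20 10 0
```

```text
tool_pos: [489.5, 122.4, 151.5]
tcp_rot: [3.141, -0.309, -0.088]
contact_force: [0.0, -0.1, -2.8]
grip_width: 39.7
finger_force: 30.0
time 12.57 module in nest [-3.9 -0.3 18.4] tilt [-0.     0.004  0.   ] F [ 0.  -0.1 -2.8] q [ 0.13  0.38  1.97 -0.14  0.49  1.9 ]
20.0 TCP [491.8 122.4 154.7] d [2.3 0.  3.2] rotvec [ 0.0002 -0.0042  0.    ]
10.0 TCP [496.8 122.  146.1] d [ 7.3 -0.4 -5.4] rotvec [ 0.0002 -0.0042  0.    ]
0.0 TCP [501.7 121.5 137.4] d [ 12.3  -0.8 -14.1] rotvec [ 0.0002 -0.0042  0.    ]
```

```bash
python3 -m creep '0.003 -0.0002 -0.0031 0 -0.002 0 20;0.0027 -0.0001 -0.0031 0 -0.002 0 20;0 0 0 0 0 0 20;0.0005 0 -0.0009 0 0 0 20;0.0005 0 -0.0009 0 0 0 20;0 0 0 0 0 0 20;0 0 0 0 0 0 20'|sed -n 4,4p
python3 go.py x 10 0
python3 -m creep '0.0005 0 -0.0009 0 0 0 20;0.0005 0 -0.0009 0 0 0 20;0.0005 0 -0.0009 0 0 0 20;0 0 0 0 0 0 20;0 0 0 0 0 0 20'|sed -n 4,4p
python3 go.py x 0
```

```text
contact_force: [-0.7, 0.3, -2.4]
time 13.15 module in nest [-0.7  0.2  9.1] tilt [ 0.    -0.003 -0.   ] F [-0.7  0.3 -2.4] q [ 0.12  0.4   1.96 -0.14  0.47  1.9 ]
10.0 TCP [496.8 122.  146.1] d [ 0.3 -0.2  1.2] rotvec [-0.0002  0.0026 -0.0001]
0.0 TCP [501.7 121.5 137.4] d [ 5.3 -0.7 -7.5] rotvec [-0.0002  0.0026 -0.0001]
contact_force: [0.5, 0.1, -2.3]
time 13.57 module in nest [-0.9  0.3  5.9] tilt [ 0.    -0.002 -0.   ] F [ 0.5  0.1 -2.3] q [ 0.12  0.41  1.96 -0.14  0.46  1.9 ]
0.0 TCP [501.7 121.5 137.4] d [ 3.8 -0.6 -4.6] rotvec [-0.0002  0.0023 -0.0001]
```

```bash
python3 -m creep '-0.0003 0 -0.0013 0 0.002 0 20;0.0005 0 -0.0009 0 0 0 20;0.0005 0 -0.0009 0 0 0 20;0 0 0 0 0 0 20;0 0 0 0 0 0 20'|sed -n 4,4p
python3 go.py x 0
python3 -m creep '0.0005 0 -0.0009 0 0 0 20;0.0005 0 -0.0009 0 0 0 20;0 0 0 0 0 0 20;0 0 0 0 0 0 20'|sed -n 4,4p
python3 go.py x 0
```

```text
contact_force: [0.1, 0.3, -2.1]
time 13.98 module in nest [-2.   0.4  2.8] tilt [ 0. -0. -0.] F [ 0.1  0.3 -2.1] q [ 0.12  0.42  1.96 -0.15  0.46  1.9 ]
0.0 TCP [501.7 121.5 137.4] d [ 3.1 -0.6 -1.5] rotvec [-0.0001  0.0002 -0.0001]
contact_force: [1.0, -0.1, -2.4]
time 14.32 module in nest [-2.   0.5  0.8] tilt [ 0. -0. -0.] F [ 1.  -0.1 -2.4] q [ 0.12  0.42  1.96 -0.15  0.46  1.9 ]
0.0 TCP [501.7 121.5 137.4] d [ 2.1 -0.6  0.3] rotvec [-0.0002  0.0003 -0.0001]
```

No side contact so far. I'll creep down until it touches.

```bash
python3 -m creep '0.0004 0 -0.0007 0 0 0 20;0.0002 0 -0.0004 0 0 0 20;0 0 0 0 0 0 20'|sed -n 4,4p
python3 go.py x
python3 -m creep '0.0004 0 -0.0007 0 0 0 20;0.0002 0 -0.0004 0 0 0 20;0 0 0 0 0 0 20'|sed -n 4,4p
python3 go.py x
```

```text
contact_force: [-3.5, 0.0, 3.7]
time 14.57 module in nest [-1.9  0.5  0. ] tilt [ 0.    -0.001  0.   ] F [-3.5  0.   3.7] q [ 0.12  0.42  1.96 -0.15  0.45  1.9 ]
contact_force: [-14.3, -1.3, 18.5]
time 14.82 module in nest [-1.9  0.5 -0. ] tilt [ 0.    -0.001  0.   ] F [-14.3  -1.3  18.5] q [ 0.12  0.42  1.96 -0.15  0.45  1.9 ]
```

```bash
python3 -m creep '-0.0004 0 0.0007 0 0 0 20;0 0 0 0 0 0 20;0 0 0 0 0 0 70;0 0 0 0 0 0 70;0 0 0 0 0 0 70;0 0 0 0 0 0 70'
python3 -m creep '-0.002 0.0002 0.006 0 0 0 70;-0.006 0.0005 0.018 0 0 0 70;-0.01 0.001 0.03 0 0 0 70;-0.01 0.001 0.03 0 0 0 70;-0.01 0.001 0.03 0 0 0 70;0 0 0.01 0 0 0 70;0 0 0 0 0 0 70;0 0 0 0 0 0 70'
python3 - <<'E'
from nest import *
import json
ci=viewer.camera_info('wrist'); im=viewer.capture('wrist'); cv2.imwrite('pics/w6.png',im[:,:,::-1])
json.dump({k:np.asarray(v).tolist() for k,v in ci.items()},open('pics/w6.json','w'))
t=viewer.capture('top'); cv2.imwrite('pics/t6.png',t[:,:,::-1]); print(readout.get_obs()['time'])
E
```

```text
time: 15.32
tool_pos: [500.7, 122.2, 135.6]
tcp_rot: [-3.141, -0.314, -0.088]
contact_force: [-0.4, 0.1, -0.6]
grip_width: 61.4
finger_force: 0.0
time: 15.98
tool_pos: [462.4, 125.9, 260.1]
tcp_rot: [-3.141, -0.315, -0.088]
contact_force: [0.7, 0.0, -1.2]
grip_width: 64.2
finger_force: 0.0
16.0833
```

View pics/w6.png

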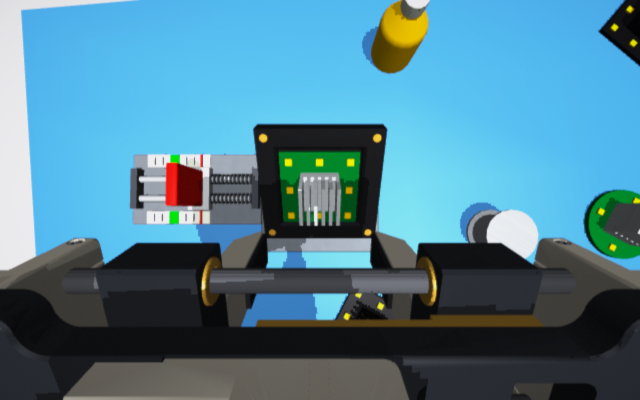

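The module sits in the recess, with its board at about (318,188) and even margins. Now a numeric check of the seating and the tab position.

```bash
python3 - <<'E'
from nest import *
import json
ci={k:np.array(v) for k,v in json.load(open('pics/w6.json')).items()}; im=cv2.imread('pics/w6.png')[:,:,::-1].copy()
p=np.array([531.9,118.8,65]);F=frame(-.088)
def nx(u,z): q=p+z*F[:,2]; return (F.T@(onz(ci,u,0,F[:,2],q)-q))[:2]
m=mask(im,(15,80,60),(35,255,255)); n,_,st,cen=cv2.connectedComponentsWithStats(m)
for i in range(1,n):
    if 250<cen[i][0]<390 and 120<cen[i][1]<240 and st[i][4]>8: print(cen[i].round(1),'top8',nx(cen[i],8).round(1),'board6',nx(cen[i],6).round(1))
g=cv2.bitwise_or(mask(im,*GREEN),0*m); k=[k for k in blobs(g,800) if 250<cv2.boundingRect(k)[0]<390][0]
Q=np.array([nx(u,6) for u in k[:,0,:]]); print('green',Q.min(0),Q.max(0))
for r in blobs(mask(im,*RED),60):
    b=cv2.minAreaRect(r); print('red',b, [onz(ci,u,93)[:2].round(1).tolist() for u in cv2.boxPoints(b)])
for z,x in((93,-22),(93,22),(29,22)):
  for s in(-6,6): print('pred tab',z,x,s,proj(ci,[p[0],p[1],0]+F@[0,150+s,0]*[1,1,0]+R.from_euler('z',-.088).as_matrix()@[x,0,0]+[0,0,z]).round(0))
c=np.array([p[0],p[1],0])+F[:,1]*150; print('tab',c)
E
python3 dlt.py 545.1 268.2 200 0
```

```text
[262.8 137.6] top8 [55.5 56.6] board6 [54.9 57. ]
[376.8 137.6] top8 [ 55.5 -56. ] board6 [ 55.  -56.4]
[287.9 162.1] top8 [30.  33.1] board6 [29.2 33.3]
[319. 162.] top8 [30.1  1.1] board6 [29.3  1.1]
[350.1 162.1] top8 [ 30.  -30.9] board6 [ 29.2 -31.2]
[289.6 190. ] top8 [-2. 33.] board6 [-3.  33.2]
[348.7 189.9] top8 [ -2.  -31.1] board6 [ -2.9 -31.4]
[291.1 215.1] top8 [-33.8  32.9] board6 [-35.   33.1]
[319.4 215. ] top8 [-33.7   0.6] board6 [-35.    0.6]
[347.1 215. ] top8 [-33.7 -31. ] board6 [-34.9 -31.3]
[271.9 232. ] top8 [-57.2  56.5] board6 [-58.6  56.9]
[367.4 231.9] top8 [-57. -56.] board6 [-58.4 -56.4]
green [-43.10642056 -41.619998  ] [41.1457585  43.64546321]
red ((183.5, 183.5), (41.0, 35.0), 90.0) [[565.5, 271.8], [562.4, 236.7], [521.1, 239.8], [524.2, 274.8]]
pred tab 93 -22 -6 [177. 205.]
pred tab 93 -22 6 [165. 205.]
pred tab 93 22 -6 [177. 161.]
pred tab 93 22 6 [165. 161.]
pred tab 29 22 -6 [204. 170.]
pred tab 29 22 6 [194. 170.]
tab [545.0829698  268.21957471   0.        ]
t 16.08 d mm [ 83.2 142.5 -58.4] rotvec [2.740e-02 3.105e-01 1.000e-04]
```

The module lies flat and square, about 2 mm toward the lower wall, which is within 4 mm. The predicted tab pixels match the red blob. Moving over the tab.

```bash
python3 -m creep '0.0166 0.0285 0 0.009 0.1035 0 50;0.0166 0.0285 0 0.009 0.1035 0 50;0.0166 0.0285 0 0.009 0.1035 0 50;0.0166 0.0285 -0.01 0 0 0 50;0.0166 0.0285 -0.02 0 0 0 50;0 0 -0.02 0 0 0 50;0 0 0 0 0 0 50;0 0 0 0 0 0 50'|sed -n 2,6p
python3 dlt.py 545.1 268.2 114 0
```

```text
tool_pos: [544.4, 267.9, 206.9]
tcp_rot: [3.139, 0.003, -0.088]
contact_force: [0.2, -0.3, -0.1]
grip_width: 46.1
finger_force: 0.0
t 16.75 d mm [  0.7   0.3 -92.9] rotvec [ 0.0023 -0.0037 -0.0001]
```

```bash
python3 -m creep '0.0004 0.0003 -0.025 0.002 -0.003 0 50;0.0003 0 -0.03 0 0 0 50;0 0 -0.02 0 0 0 50;0 0 -0.012 0 0 0 50;0 0 -0.006 0 0 0 50;0 0 0 0 0 0 50;0 0 0 0 0 0 50'|sed -n 2,6p
python3 dlt.py 545.1 268.2 114 0
python3 -m creep '0 0 0 0 0 0 0;0 0 0 0 0 0 0;0 0 0 0 0 0 0;0 0 0 0 0 0 0;0 0 0 0 0 0 0;0 0 0 0 0 0 0;0 0 0 0 0 0 0;0 0 0 0 0 0 0'|sed -n 2,6p
```

```text
tool_pos: [546.8, 268.6, 118.0]
tcp_rot: [-3.138, -0.007, -0.089]
contact_force: [-0.1, 0.3, 0.8]
grip_width: 45.9
finger_force: 0.0
t 17.33 d mm [-1.7 -0.4 -4. ] rotvec [-0.0025  0.007   0.0005]
tool_pos: [546.2, 268.5, 116.9]
tcp_rot: [-3.14, -0.005, -0.088]
contact_force: [-0.1, -1.2, 3.5]
grip_width: 12.1
finger_force: 30.0
```

```bash
python3 -m creep '0.0004 0.005 0 0 0 0 0;0.0006 0.007 0 0 0 0 0;0.0006 0.007 0 0 0 0 0;0.0006 0.007 0 0 0 0 0;0.0005 0.0055 0 0 0 0 0;0.0003 0.0033 0 0 0 0 0;0 0 0 0 0 0 0;0 0 0 0 0 0 0'
python3 - <<'E'
from h import *
s=viewer.capture('side'); cv2.imwrite('pics/s7.png',cv2.resize(s[200:345,200:360],None,fx=4,fy=4,interpolation=cv2.INTER_CUBIC)[:,:,::-1])
c=blobs(mask(s,*RED),60)[0:2]; print([cv2.minAreaRect(k) for k in c], readout.get_obs()['tool_pos'])
E
```

```text
time: 18.67
tool_pos: [549.2, 304.0, 116.8]
tcp_rot: [-3.14, -0.005, -0.087]
contact_force: [-0.4, -5.7, 5.0]
grip_width: 11.7
finger_force: 30.0
[((251.5, 297.5), (21.0, 15.0), 90.0), ((328.6341552734375, 168.7926788330078), (21.092424392700195, 5.190281867980957), 6.34019136428833)] [549.2520203  303.82336339 116.8614836 ]
```

View pics/s7.png

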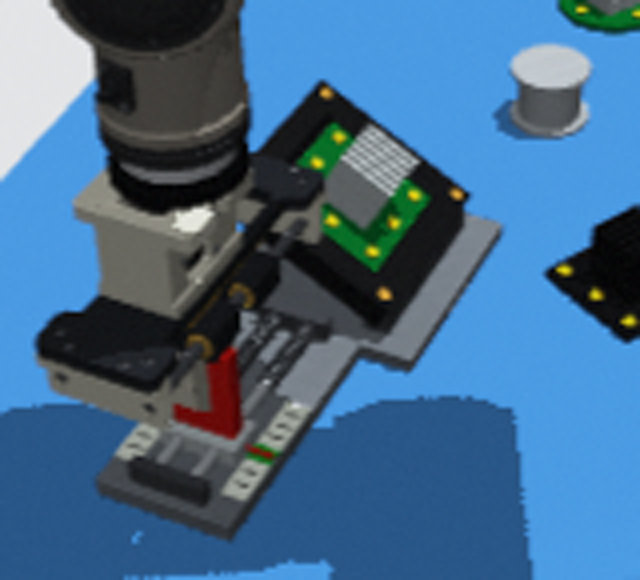

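The red pointer stands in the middle of the green band at (263,453), and the pull of 5.7 N matches the spring. The module is flat. I'll hold, then ease back and let go.

```bash
python3 -m creep '0 0 0 0 0 0 0;0 0 0 0 0 0 0;0 0 0 0 0 0 0;0 0 0 0 0 0 0;0 0 0 0 0 0 0;0 0 0 0 0 0 0;0 0 0 0 0 0 0;0 0 0 0 0 0 0'|sed -n 2,6p
python3 -m creep '0 0 0 0 0 0 0;0 0 0 0 0 0 0;0 0 0 0 0 0 0;0 0 0 0 0 0 0;0 0 0 0 0 0 0;0 0 0 0 0 0 0;0 0 0 0 0 0 0;0 0 0 0 0 0 0'|sed -n 2,6p
python3 -m creep '-0.0004 -0.005 0 0 0 0 0;-0.0006 -0.007 0 0 0 0 0;-0.0006 -0.007 0 0 0 0 0;-0.0006 -0.007 0 0 0 0 0;-0.0005 -0.0055 0 0 0 0 0;-0.0003 -0.003 0 0 0 0 0;0 0 0 0 0 0 0;0 0 0 0 0 0 0'|sed -n 2,6p
python3 -m creep '0 0 0 0 0 0 50;0 0 0 0 0 0 50;0 0 0 0 0 0 50;0 0 0 0 0 0 50;0 0 0 0 0 0 50;0 0 0 0 0 0 50'|sed -n 2,6p
```

```text
tool_pos: [549.3, 303.7, 116.9]
tcp_rot: [-3.14, -0.005, -0.088]
contact_force: [-0.2, -5.8, 6.5]
grip_width: 11.9
finger_force: 30.0
tool_pos: [549.2, 303.7, 116.9]
tcp_rot: [-3.14, -0.005, -0.088]
contact_force: [-0.2, -5.1, 5.2]
grip_width: 12.2
finger_force: 30.0
tool_pos: [546.2, 269.1, 116.8]
tcp_rot: [-3.139, -0.005, -0.088]
contact_force: [-0.8, -1.2, 4.2]
grip_width: 11.7
finger_force: 30.0
tool_pos: [546.1, 269.1, 116.5]
tcp_rot: [-3.139, -0.005, -0.088]
contact_force: [-0.7, -0.1, 0.4]
grip_width: 44.2
finger_force: 0.0
```

```bash
python3 -m creep '0 0 0.01 0 0 0 50;0 0 0.03 0 0 0 50;0 0 0.035 0 0 0 50;0 0 0.035 0 0 0 50;0 0 0.02 0 0 0 50;0 0 0 0 0 0 50;0 0 0 0 0 0 50;0 0 0 0 0 0 50'|sed -n 2,6p
python3 - <<'E'
from h import *
s=viewer.capture('side'); cv2.imwrite('pics/s8.png',cv2.resize(s[190:345,200:380],None,fx=4,fy=3.8,interpolation=cv2.INTER_CUBIC)[:,:,::-1])
print([cv2.minAreaRect(k) for k in blobs(mask(s,*RED),60)], readout.get_obs()['time'])
E
```

```text
tool_pos: [545.6, 268.8, 246.2]
tcp_rot: [-3.14, -0.004, -0.088]
contact_force: [-0.2, 0.3, 0.1]
grip_width: 46.2
finger_force: 0.0
[((258.0862121582031, 285.96551513671875), (26.83596420288086, 16.853221893310547), 86.633544921875), ((328.02972412109375, 168.70297241210938), (22.28883171081543, 5.174193382263184), 5.710593223571777)] 21.9333
```

View pics/s8.png

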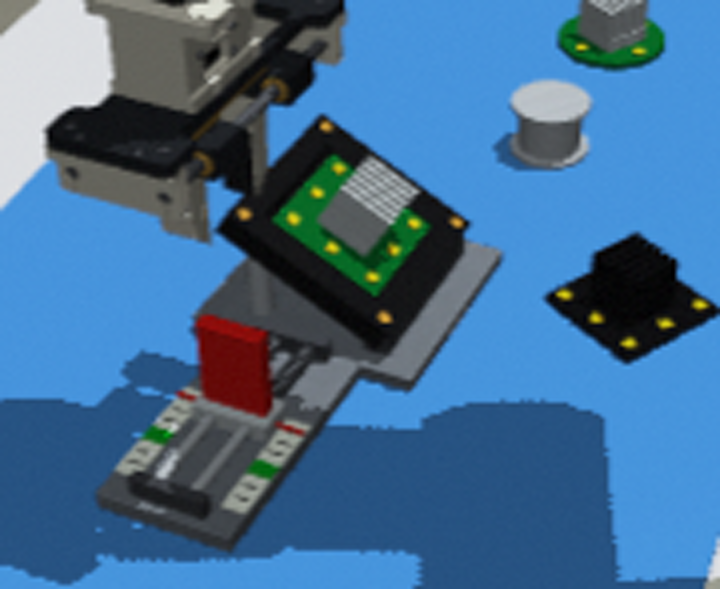

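The tab is back at rest, with its pointer at (290,428) off the green band. The module is flat in the recess and the robot is clear. Handing in.

```bash
python3 -c "
from plant import order; print(order.close_job())"
```

```text
the job is handed in; nothing more can be done
None
```

Handed in at about 22 s: by the camera checks the square module lies flat and fully home and is released, the tab was held in the green band for over 1.3 s and has sprung back, and the bystanders were not touched; the hand-in returned no verdict.

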